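# Snap the retaining rail back onto the jar rack

### The job

Put the loose retaining rail back on the front of the jar rack: set its two ends into the open-topped brackets and press down until both ends snap in under the spring clips and the rail is fully home, then let go of it. Press only as hard as the clips need, because they bend if forced, and leave the jars and the card reader where they are.

Things in the scene. Friction and masses are not known exactly. Their poses are not given: they have to be found in the camera images.
- rail: loose retaining rail, about 120 g: straight 14 mm square steel tube along its own y axis, with a black 18 mm square moulded cap over the last 16 mm of each end; 240 mm long over all, alike either way round and either side up. Origin: middle of the rail, on its centre line. Starts lying on its caps on the counter (centre line 9 mm up), left or right of the rack
- rail_end_a (a point): centre of the rail's end face at its own +y end, 120 mm from the middle. The outer 4 mm of each cap are chamfered at 45 degrees all round, down to a 10 mm square end face
- rail_end_b (a point): the same at the rail's -y end
- rack: steel jar rack screwed to the counter: tray 170 mm (x) by 290 mm (y), floor 6 mm up, a cheek plate 100 mm high at each y end, two fixed rails along the back (+x), open front (-x, roughly towards the robot) with a bracket and a spring clip at each end for the retaining rail. Origin: centre of the underside; z up. It cannot move
- rack_front (a point): where the middle of the fitted rail belongs, along the rack's y axis: 62 mm in front of the rack's origin (-x). Its height, 62 mm, is only nominal: the two brackets (both at one height, joined by a strip 32 mm below the rail) are screwed on through slots to suit the jars, so the true home height is anywhere from 50 to 74 mm and is not measured: find it by feel
- rack_left (a point): bracket at the +y side (this point is on the rail's line, 110 mm from rack_front, at the nominal height): an open-topped channel, 101 to 120 mm from the middle. The cap rests on its ledge between two guide walls 21 mm apart, which flare out to 34 mm at the top, 24 mm above the fitted rail's centre line. More than 40 N between the rail and the rack with its clips bends them
- rack_right (a point): the same bracket at the -y side. A level, centred rail lowered from above first touches the clips about 26 mm above home; the force grows to a peak of 10 to 25 N in all, falls as the end faces reach the clips' noses (one end may go in first), the clips close over the caps about 6 mm above home, then the caps meet the ledges and the force rises steeply. It then holds against a pull of some 10 N
- clip_left (a joint): tilt of the +y spring clip, rad: 0 closed, about 0.09 with a rail end passing its nose; springs back to 0. A bent steel strip 16 mm wide at the bracket's outer end: from its top (31 mm above the fitted rail's centre line, 123.5 mm from the rack's middle) it slopes in to a rounded nose (11.5 mm above, 116.5 mm from the middle), then goes back out at 45 degrees to 121.5 mm
- clip_right (a joint): the same for the clip at the rack's -y side
- jar_a: clear glass jar with a lid, 68 mm across and 96 mm high, standing in the rack 70 mm behind the rail's line, 68 mm to one side of the rack's middle (between the jars is a 68 mm gap); origin under its centre
- jar_b: brown glass jar with a lid, same size, at the other side; origin under its centre
- reader: black hand-held card reader, 165 by 78 mm, 53 mm high, lying on the counter left or right of the rack; origin under its centre
There are look-alikes about, which are no part of the job. There is more than one size of the rail; the one meant has the size given above.

How it is judged:
By the outcome, as a careful person would: the job done as asked, in the order asked, and still so for the second after the job is handed in, with the robot touching nothing.
It also fails if it takes over 61 s, if anything falls off the work surface, if the arm or the gripper's body presses on something with over 40 N, if the wrist force passes 120 N, or if a joint passes its speed limit or range.

### The arm

A 6-joint arm with a two-finger parallel gripper is mounted at the origin on the work surface. World frame = base frame: x ahead of the robot, y to its left, z up, the work surface at z = 0. Lengths are in mm, angles in rad, forces in N, time in s.
With the tool pointing down it reaches from about 350 to 775 mm from the base axis. Payload 5.5 kg.
Tool frame: the origin (TCP) lies at the centre of the arm's flange, where the gripper is bolted on; the fingertips stand 173 mm ahead of it and the grasp point (between the pads) lies 155 mm ahead of it; z points along the fingers, y is the direction in which the jaws open and shut (so a half turn about z gives the same grasp; the last joint's range is limited). The gripper opens to 85 mm and grips with 20 to 120 N. Pads are 22 mm wide; open, the fingers measure 114 mm over their backs; the gripper's body (76 mm by 85 mm) begins 54 mm behind the grasp point. The pads swing forward as they close: fully open they stand 13 mm farther back than shut.
Start: joints at [0.999, 0.313, 0.046, 1.304, 0, 1.431], TCP at [240.661, 522.24, 404.723] pointing down, gripper open.
Joint ranges: [-2.76, 2.76], [-0.86, 1.69], [-1.03, 1.26], [-2.2, 2.34], [-1.47, 1.5], [-3.14, 3.14]. Speed limits (rad/s): [2.57, 2.57, 3.14, 3.14, 3.14, 3.14].

### API

Orientations are given as a unit quaternion [x, y, z, w].
In Python, from workcell import sensors, imaging, ctrl gives the robot as it stands.
- The arm moves only by the tool servo_tool, never from a script. Its argument "moves" is a list that holds one entry, the list of rows, each a list of 7 numbers: the closure in counts, from 0 (fully open) to 255 (shut), then the shift along the tool's x, y, z in cm, then the turn, a rotation vector about the tool's x, y, z in degrees. In form: [[[grip, x, y, z, ax, ay, az], ...]]. A call has 1 to 12 rows; each row shifts and turns the pose as measured when the row begins, along the tool's axes as they then stand; what a row does not reach is not made up. A row lasts 1/12 s, in which the tool goes at most 41.7 mm and 7.16 degrees, less where a joint would pass 70% of its speed; a pose out of reach is approached as far as the arm can. A call is refused whole if a number of a shift passes 4.17 or a number of a turn 7.16, either way. A call with a gripper value outside its range is refused whole. The fingers move at their own pace and stop on an object; "force" is the grip in N (left out, the last holds). Time passes only in rows, so rows that do not move let the fingers close. It gives the time, the measured TCP pose, the force and the opening at its end, in the units of the state.
- sensors.observe(): the state, without advancing time (a new reading comes with each control period).
- imaging.grab_frame(name): name is "side" or "top"; returns the picture (384x512x3 uint8, red, green, blue); there is no depth.
- imaging.camera_info(name): a dict with "K" (3x3 intrinsics, pixels), "cam_to_world" (4x4, takes a point from camera to world coordinates). Camera axes: x right, y down, z forward; pixel columns grow to the right and rows downward; lengths in mm; the calibration is good to about 2 mm. A picture is of the moment at which its call begins. camera_info takes no time and is no camera call.
- ctrl.sign_off(): hands the job in, once; it reports no verdict.
The state is a dict: "time": time; "joint_positions": joint angles; "qvel": joint speeds; "joint_torque": joint torques, N m; "eef_pos": TCP position; "orientation": TCP orientation; "ft_force": force on the tool from outside, world axes, zero at the start; "ft_torque": the same for the moment, N m; "opening": finger opening in mm.
Only numpy, scipy, OpenCV 4.12 (cv2) and the standard library are available. Lean on these libraries where they do the work, as an engineer would, in place of code of your own. Each camera call takes 0.05 s, during which the arm holds its last target. There are 200 camera calls.

## Working session

There is one attempt and no reset: what is moved stays moved. The work goes in short steps, Python scripts to look and compute and a tool call to move; the robot and the scene stay as the last step left them, time stands still between calls to the robot, and variables do not carry over. Pictures are saved under pics/ and viewed, about 8 in all and at most 12, crops included, and the job is handed in when it is done.

Besides the shell and the picture viewer there is one more tool, called after ">>>" in YAML: its name, and indented under it one key for each argument. servo_tool: Moves the arm, as the interface text tells. Its arguments: {"type":"object","properties":{"moves":{"type":"array"},"force":{"type":"number"}},"required":["moves"]}

```bash
mkdir -p pics; ls
python3 - <<'E'
from workcell import sensors, imaging
import cv2
for n in("side","top"):
    im=imaging.grab_frame(n); cv2.imwrite(f"pics/{n}0.png",im[...,::-1])
    i=imaging.camera_info(n); print(n,i["K"],i["cam_to_world"])
s=sensors.observe(); print(s)
E
```

```text
pics
side [[359.21456938   0.         253.63246714]
 [  0.         359.21456938 190.69592063]
 [  0.           0.           1.        ]] [[-9.14891345e-01 -2.25110521e-01  3.35110549e-01  1.14347975e+02]
 [-4.03550203e-01  5.32594509e-01 -7.43969302e-01  9.07766411e+02]
 [-1.10027213e-02 -8.15885005e-01 -5.78109504e-01  7.02813255e+02]
 [ 0.00000000e+00  0.00000000e+00  0.00000000e+00  1.00000000e+00]]
top [[488.71269767   0.         259.49259563]
 [  0.         488.71269767 190.56726063]
 [  0.           0.           1.        ]] [[-1.64300087e-02 -9.79020629e-01  2.03097668e-01  1.03043551e+02]
 [-9.99863504e-01  1.64409826e-02 -1.63322868e-03  9.68480365e+01]
 [-1.74016064e-03 -2.03096780e-01 -9.79157122e-01  1.76914493e+03]
 [ 0.00000000e+00  0.00000000e+00  0.00000000e+00  1.00000000e+00]]
{'time': 0.1, 'joint_positions': array([9.99370231e-01, 3.13926373e-01, 4.51402245e-02, 1.30361804e+00,
       3.45607745e-07, 1.43119924e+00]), 'qvel': array([-0.00136285, -0.0018098 ,  0.00245388, -0.00145218,  0.0007522 ,
       -0.00106384]), 'joint_torque': array([ 2.70314871e-03, -4.81727707e+01,  2.99242580e+01,  1.27631615e-02,
       -1.34946786e-04, -6.57923721e-06]), 'eef_pos': array([240.57416999, 522.07387854, 403.91669553]), 'orientation': array([ 2.14240720e-01,  9.76780563e-01, -7.53598950e-04, -2.79985926e-04]), 'ft_force': array([ 0.47917702,  0.20082534, -0.41968035]), 'ft_torque': array([-0.01319352, -0.01067858, -0.01368107]), 'opening': 85.29857523783267}
```

View pics/top0.png

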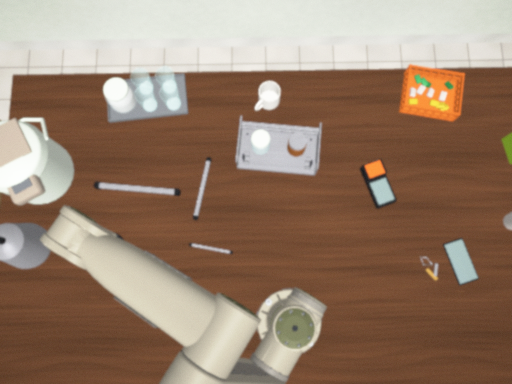

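View pics/side0.png

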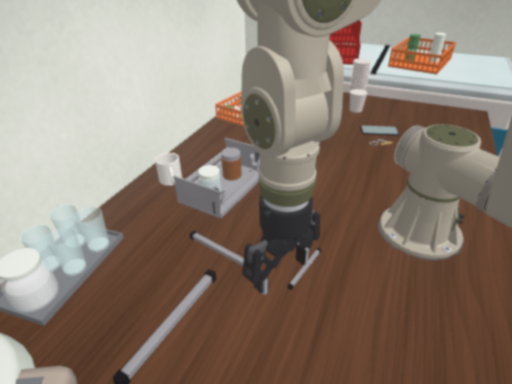

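The top view shows three rails: A at px (97,185)-(180,192), B at (209,160)-(196,217) and C at (190,245)-(232,252). The rack is at (237-321, 118-173). I'll measure their lengths to choose, and make one close crop of each.

```bash
cat > h.py <<'E'
import numpy as np, cv2
from workcell import imaging, sensors
def cam(n):
    i=imaging.camera_info(n); return np.array(i["K"]),np.array(i["cam_to_world"])
def back(n,uv,z):
    K,T=cam(n); d=T[:3,:3]@np.linalg.solve(K,[uv[0],uv[1],1]); return T[:3,3]+d*(z-T[2,3])/d[2]
def proj(n,P):
    K,T=cam(n); p=K@(T[:3,:3].T@(np.asarray(P,float)-T[:3,3])); return p[:2]/p[2]
E
python3 - <<'E'
from h import *
for nm,a,b in(("A",(97,185),(180,192)),("B",(209,159),(196,217)),("C",(190,245),(232,252))):
    p,q=back("top",a,9),back("top",b,9); print(nm,p.round(),q.round(),np.linalg.norm(p-q).round(1))
for nm,a,b in(("A",(210,275),(121,377)),("B",(191,234),(245,265))):
    p,q=back("side",a,9),back("side",b,9); print(nm,p.round(),q.round(),np.linalg.norm(p-q).round(1))
im=cv2.imread("pics/top0.png"); 
c=cv2.resize(im[110:225,180:330],None,fx=5.2,fy=5.2,interpolation=cv2.INTER_CUBIC); cv2.imwrite("pics/c1.png",c)
E
```

```text
A [499. 693.   9.] [468. 386.   9.] 308.3
B [591. 280.   9.] [374. 326.   9.] 222.6
C [272. 347.   9.] [245. 196.   9.] 153.4
A [470. 393.   9.] [501. 686.   9.] 294.7
B [595. 281.   9.] [403. 328.   9.] 197.9
```

View pics/c1.png

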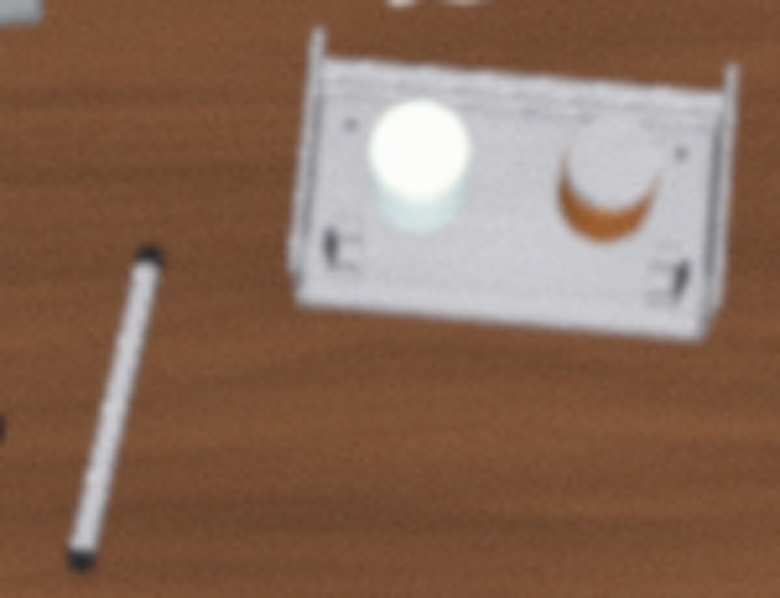

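The crop shows rail B with black caps at crop px (149,243) and (80,573), which is about 245 mm, so B is the rail I want. A (300 mm) and C (150 mm) are look-alikes. The rack's front edge runs from (298,303) to (704,338), with dark clips at (330,245) and (682,280). Next is a side crop to refine the rack pose.

Run:
```python
from h import *
im=cv2.imread("pics/side0.png"); 
cv2.imwrite("pics/c2.png",cv2.resize(im[130:280,160:330],None,fx=4,fy=4,interpolation=cv2.INTER_CUBIC))
```

```text
(no output)
```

View pics/c2.png

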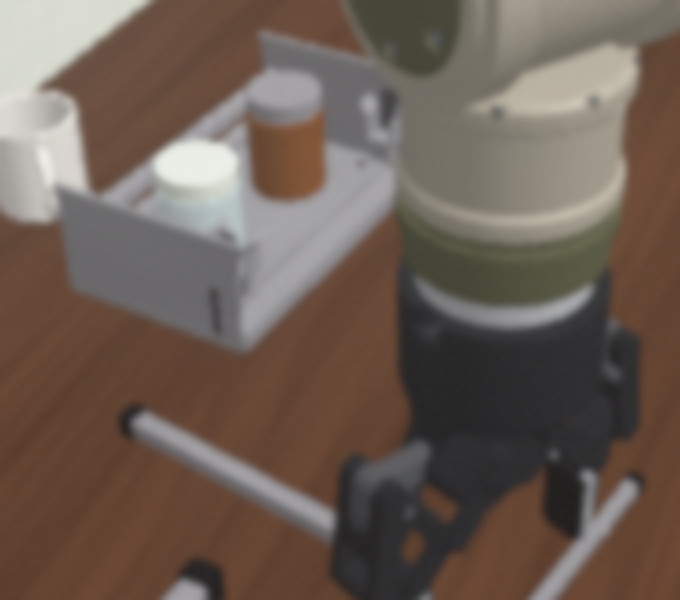

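The side crop shows the near cheek with its top corners at crop px (60,187) and (243,250) and bottom corners at (70,290) and (246,350). The far cheek's top-back corner is at (262,35). I'll fit the rack and rail poses to these.

```bash
cat > fit.py <<'E'
from h import *
from scipy.optimize import least_squares
T=lambda u,v:((u+.5)/5.2-.5+180,(v+.5)/5.2-.5+110)
S=lambda u,v:((u+.5)/4-.5+160,(v+.5)/4-.5+130)
rack=[("top",T(298,303),(-85,145,3)),("top",T(704,338),(-85,-145,3)),("top",T(318,28),(85,145,100)),("top",T(735,65),(85,-145,100)),("top",T(291,270),(-85,145,100)),
("side",S(60,187),(85,145,100)),("side",S(243,250),(-85,145,100)),("side",S(246,350),(-85,145,0)),("side",S(70,290),(85,145,0)),("side",S(262,35),(85,-145,100))]
rail=[("top",T(149,244),(0,120,9)),("top",T(80,572),(0,-120,9)),("side",S(123,423),(0,120,9))]
def f(p,pts):
    c,s=np.cos(p[2]),np.sin(p[2]); R=np.array([[c,-s,0],[s,c,0],[0,0,1]])
    return np.array([proj(n,R@np.array(l)+[p[0],p[1],0])-uv for n,uv,l in pts])
for cams in (("top","side"),("top",),("side",)):
  for nm,pts,x0 in(("rack",rack,(620,130,0)),("rail",rail,(480,300,-.2))):
    q=[t for t in pts if t[0] in cams]
    if len(q)<2: continue
    r=least_squares(lambda p:f(p,q).ravel(),x0,x_scale=(10,10,.1)); print(cams,nm,r.x.round(3)); print(f(r.x,q).round(1).tolist())
E
python3 fit.py
```

```text
('top', 'side') rack [ 6.24915e+02  2.17760e+01 -1.00000e-01]
[[0.6, 0.6], [0.2, 0.2], [-0.1, 1.2], [0.1, 0.4], [0.7, 0.2], [-1.3, -0.2], [-1.4, -0.7], [0.1, 0.9], [0.5, -0.2], [-0.3, -0.1]]
('top', 'side') rail [480.397 307.074  -1.766]
[[-0.2, 0.8], [-0.1, 0.5], [-0.8, -1.0]]
('top',) rack [ 6.26682e+02  2.26970e+01 -1.06000e-01]
[[0.2, -0.1], [-0.2, -0.1], [-0.2, 0.5], [-0.1, 0.2], [0.3, -0.6]]
('top',) rail [482.698 306.577  -1.767]
[[-0.0, 0.2], [0.0, -0.2]]
('side',) rack [ 6.23746e+02  2.12190e+01 -9.60000e-02]
[[-0.8, -0.1], [-0.7, -0.7], [0.7, 0.9], [1.0, -0.1], [-0.1, -0.1]]
```

Rail B is at about (481.5, 306.8) with its axis at -0.195 rad from +x. The rack is at about (625.5, 22) with yaw -0.102, so rack_front is about (564, 28). I'll go above the rail first.

>>> servo_tool:
  moves:
    - [[0,-3.1,-0.95,-0.1,0,0,0],[0,-3.1,-0.95,1.5,0,0,0],[0,-3.1,-0.95,1.5,0,0,0],[0,-3.1,-0.95,1.5,0,0,0],[0,-3.1,-0.95,1.5,0,0,0],[0,-3.1,-0.95,1.5,0,0,0],[0,-3.1,-0.95,1.5,0,0,0],[0,-3.1,-0.95,1.5,0,0,0],[0,-3.1,-0.95,1.5,0,0,0],[0,-3.1,-0.95,1.5,0,0,-6.8],[0,0,0,0,0,0,-6.8],[0,0,0,0,0,0,0]]
  force: 100

```text
time: 1.1
eef_pos: [491.0, 297.7, 259.0]
orientation: [0.089, 0.996, -0.001, -0.003]
ft_force: [1.2, -0.5, 0.3]
opening: 85.5
```

```bash
cat > go.py <<'E'
# usage: go.py x y z yaw  -> remaining shift (cm, tool axes) and turn (deg)
import sys; from h import *
from scipy.spatial.transform import Rotation as R
x,y,z,w=map(float,sys.argv[1:5]); s=sensors.observe(); r=R.from_quat(s["orientation"])
ty=np.array([np.cos(w),np.sin(w),0]); tz=np.array([0,0,-1.]); G=R.from_matrix(np.c_[np.cross(ty,tz),ty,tz])
print("t",s["time"],"pos",s["eef_pos"].round(1),"F",s["ft_force"].round(1),"M",s["ft_torque"].round(2),"op",round(s["opening"],1))
print("shift cm",(r.inv().apply(np.array([x,y,z])-s["eef_pos"])/10).round(2),"turn",np.degrees((r.inv()*G).as_rotvec()).round(2))
E
python3 go.py 481.5 306.8 176 1.376
python3 - <<'E'
from h import *
a=imaging.grab_frame("top")[...,::-1]; b=imaging.grab_frame("side")[...,::-1]
A=cv2.resize(a[130:240,160:260],None,fx=4,fy=4,interpolation=cv2.INTER_CUBIC)
B=cv2.resize(b[170:280,170:270],None,fx=4,fy=4,interpolation=cv2.INTER_CUBIC)
cv2.imwrite("pics/c3.png",np.hstack([A,B]))
E
```

```text
t 1.1 pos [491.  297.7 259. ] F [ 1.2 -0.5  0.3] M [ 0.02 -0.02 -0.  ] op 85.5
shift cm [1.05 0.75 8.31] turn [-0.13 -0.33  0.91]
```

View pics/c3.png

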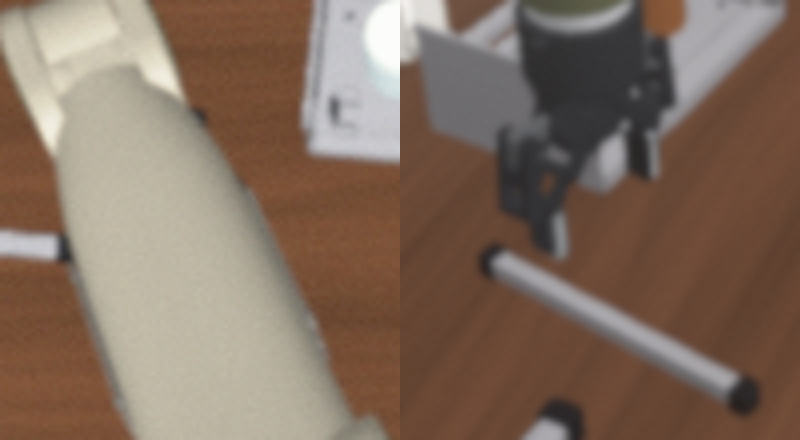

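The top view is now hidden by the arm. The side view (right half) shows the whole rail, with its far end at crop px (480,262) and near end at (752,398), and the gripper still up and to one side. I'll recompute the rail centre from the side view.

Run:
```python
from h import *
S=lambda u,v:((u-400+.5)/4-.5+170,(v+.5)/4-.5+170)
p,q=back("side",S(480,262),9),back("side",S(753,398),9); d=p-q
print(p.round(1),q.round(1),np.linalg.norm(d).round(1),((p+q)/2).round(1),np.arctan2(d[1],d[0]).round(3))
```

```text
[596.3 286.6   9. ] [366.7 327.6   9. ] 233.2 [481.5 307.1   9. ] -0.177
```

>>> servo_tool:
  moves:
    - [[0,1.0,0.75,0.5,-0.1,-0.3,0.9],[0,0,0,2.0,0,0,0],[0,0,0,2.0,0,0,0],[0,0,0,1.5,0,0,0],[0,0,0,0.3,0,0,0],[0,0,0,0,0,0,0]]

```text
time: 1.7
eef_pos: [478.6, 313.8, 199.2]
orientation: [0.104, 0.995, 0.002, 0.003]
ft_force: [0.7, -0.2, -0.9]
opening: 85.5
```

```bash
python3 go.py 481.5 307 177 1.38
```

```text
t 1.7 pos [478.6 313.8 199.2] F [ 0.7 -0.2 -0.9] M [-0.02 -0.   -0.03] op 85.5
shift cm [-0.41 -0.62  2.22] turn [ 0.27  0.3  -1.04]
```

>>> servo_tool:
  moves:
    - [[0,-0.4,-0.6,0.6,0.2,0.2,-0.9],[0,0,0,0.6,0,0,0],[0,0,0,0,0,0,0]]

```text
time: 1.95
eef_pos: [480.6, 309.5, 189.7]
orientation: [0.096, 0.995, 0.002, 0.002]
ft_force: [-0.3, 0.5, -0.4]
opening: 85.2
```

```bash
python3 go.py 481.5 307 177 1.38
```

```text
t 1.95 pos [480.6 309.5 189.7] F [-0.3  0.5 -0.4] M [-0.07 -0.02 -0.01] op 85.2
shift cm [-0.13 -0.24  1.27] turn [ 0.2   0.23 -0.12]
```

>>> servo_tool:
  moves:
    - [[0,-0.2,-0.3,0.7,0.2,0.2,0],[0,0,0,0.7,0,0,0],[0,0,0,0,0,0,0],[0,0,0,0,0,0,0]]

```text
time: 2.28
eef_pos: [482.7, 307.3, 176.9]
orientation: [0.097, 0.995, 0.001, 0.002]
ft_force: [0.9, 0.1, 0.1]
opening: 85.8
```

```bash
python3 go.py 481.5 307 177 1.38
```

```text
t 2.2833 pos [482.7 307.3 176.9] F [0.9 0.1 0.1] M [-0.05  0.03  0.01] op 85.8
shift cm [ 0.11 -0.05 -0.01] turn [ 0.14  0.19 -0.19]
```

>>> servo_tool:
  moves:
    - [[150,0.1,0,0,0,0,0],[255,0,0,0,0,0,0],[255,0,0,0,0,0,0],[255,0,0,0,0,0,0],[255,0,0,0,0,0,0],[255,0,0,0,0,0,0],[255,0,0,0,0,0,0],[255,0,0,0,0,0,0]]
  force: 100

```text
time: 2.95
eef_pos: [481.9, 307.6, 177.8]
orientation: [0.097, 0.995, 0.001, 0.002]
ft_force: [0.8, -0.1, -1.4]
opening: 11.0
```

```bash
python3 go.py 481.5 307 177 1.38
```

```text
t 2.95 pos [481.9 307.6 177.8] F [ 0.8 -0.1 -1.4] M [ 0.03 -0.03  0.01] op 11.0
shift cm [ 0.03 -0.07  0.08] turn [ 0.18  0.24 -0.24]
```

>>> servo_tool:
  moves:
    - [[255,0,0,-0.5,0,0,0],[255,0,0,-2.5,0,0,0],[255,0,0,-3,0,0,0],[255,0,0,-3,0,0,0],[255,0,0,-3,0,0,0],[255,0,0,-1,0,0,0],[255,0,0,0,0,0,0]]

```text
time: 3.53
eef_pos: [479.5, 306.4, 311.4]
orientation: [0.097, 0.995, -0.001, -0.002]
ft_force: [0.6, 1.3, -1.2]
opening: 11.0
```

```bash
python3 go.py 564 28 310 -0.102
python3 - <<'E'
from h import *
b=imaging.grab_frame("side")[...,::-1]
B=cv2.resize(b[110:260,160:330],None,fx=4,fy=4,interpolation=cv2.INTER_CUBIC)
cv2.imwrite("pics/c4.png",B)
E
```

```text
t 3.5333 pos [479.5 306.4 311.4] F [ 0.6  1.3 -1.2] M [-0.02 -0.03 -0.02] op 11.0
shift cm [-13.68 -25.68   0.15] turn [-2.300e-01 -6.000e-02  8.468e+01]
```

View pics/c4.png

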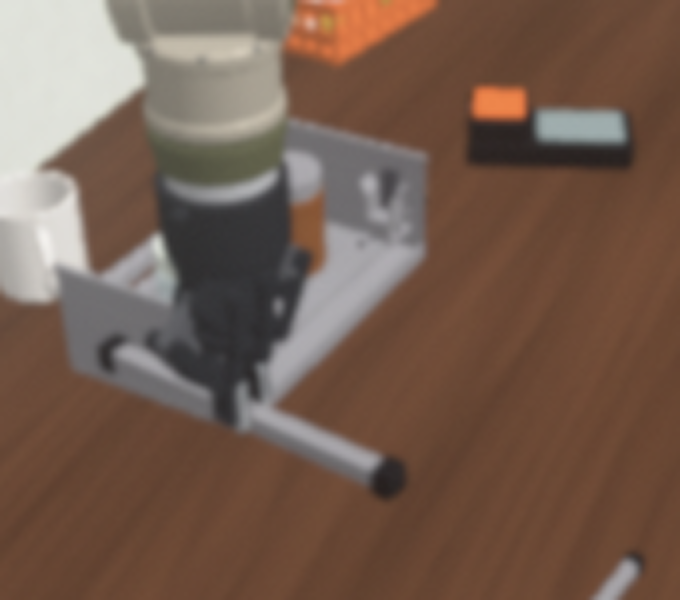

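The rail is held and lifted, with its ends at crop px (108,354) and (388,476). It looks roughly level and gripped near the middle. I'll turn now, then check the projection.

>>> servo_tool:
  moves:
    - [[255,0,0,0,0,0,3],[255,0,0,0,0,0,7],[255,0,0,0,0,0,7],[255,0,0,0,0,0,7],[255,0,0,0,0,0,7],[255,0,0,0,0,0,7],[255,0,0,0,0,0,7],[255,0,0,0,0,0,7],[255,0,0,0,0,0,7],[255,0,0,0,0,0,7],[255,0,0,0,0,0,5],[255,0,0,0,0,0,0]]

```text
time: 4.58
eef_pos: [473.9, 303.7, 291.7]
orientation: [0.671, 0.741, -0.014, -0.006]
ft_force: [0.3, -0.2, -0.4]
opening: 11.1
```

```bash
python3 go.py 564 28 310 -0.102
python3 - <<'E'
from h import *
S=lambda u,v:np.array(((u+.5)/4-.5+160,(v+.5)/4-.5+110))
a,b=S(108,354),S(389,476); d=np.array([np.cos(-.19),np.sin(-.19),0])
c=np.array([479.5,306.4,142.6])
print("seen",a,b,"expected",proj("side",c+120*d),proj("side",c-120*d))
print(back("side",a,142.6),back("side",b,142.6))
E
```

```text
t 4.5833 pos [473.9 303.7 291.7] F [ 0.3 -0.2 -0.4] M [ 0.08 -0.05 -0.03] op 11.1
shift cm [-28.34   6.18  -1.73] turn [-1.62  0.74 11.53]
seen [186.625 198.125] [256.875 228.625] expected [184.0966155  196.74152789] [259.39710183 230.67384802]
[587.81435445 286.3798585  142.6       ] [369.91989359 324.76986438 142.6       ]
```

>>> servo_tool:
  moves:
    - [[255,0,0,-1.0,-0.8,0.4,5.5],[255,0,0,-1.0,-0.8,0.4,5.0],[255,0,0,0,0,0,0.8],[255,0,0,0,0,0,0]]

```text
time: 4.92
eef_pos: [472.6, 303.0, 306.0]
orientation: [0.74, 0.673, -0.004, -0.002]
ft_force: [-0.5, 0.0, -2.0]
opening: 11.1
```

```bash
python3 go.py 564 28 310 -0.102
```

```text
t 4.9167 pos [472.6 303.  306. ] F [-0.5  0.  -2. ] M [-0.    0.03 -0.  ] op 11.1
shift cm [-26.51  11.71  -0.42] turn [-0.53  0.21  0.38]
```

>>> servo_tool:
  moves:
    - [[255,-1.5,0.65,-0.2,-0.5,0.2,0.4],[255,-2.9,1.3,-0.1,0,0,0],[255,-2.9,1.3,-0.1,0,0,0],[255,-2.9,1.3,0,0,0,0],[255,-2.9,1.3,0,0,0,0],[255,-2.9,1.3,0,0,0,0],[255,-2.9,1.3,0,0,0,0],[255,-2.9,1.3,0,0,0,0],[255,-2.3,1.0,0,0,0,0],[255,-1.0,0.4,0,0,0,0],[255,0,0,0,0,0,0]]

```text
time: 5.83
eef_pos: [563.7, 33.5, 298.0]
orientation: [0.727, 0.687, -0.006, -0.005]
ft_force: [0.4, 0.7, -0.9]
opening: 11.2
```

```bash
python3 go.py 564 28 310 -0.102
```

```text
t 5.8333 pos [563.7  33.5 298. ] F [ 0.4  0.7 -0.9] M [ 0.03  0.01 -0.  ] op 11.2
shift cm [-0.55  0.04 -1.2 ] turn [-0.92  0.15  2.62]
```

>>> servo_tool:
  moves:
    - [[255,-0.55,0.0,-0.8,-0.8,0.1,2.4],[255,0,0,0,0,0,0.2],[255,0,0,0,0,0,0],[255,0,0,0,0,0,0]]

```text
time: 6.17
eef_pos: [561.8, 30.1, 303.0]
orientation: [0.74, 0.672, -0.003, -0.004]
ft_force: [0.6, 0.7, -0.9]
opening: 10.7
```

```bash
python3 go.py 564 28 305 -0.102
python3 - <<'E'
from h import *
a=imaging.grab_frame("top")[...,::-1]; b=imaging.grab_frame("side")[...,::-1]
A=cv2.resize(a[105:185,220:340],None,fx=5,fy=5,interpolation=cv2.INTER_CUBIC)
B=cv2.resize(b[110:230,165:285],None,fx=5,fy=5,interpolation=cv2.INTER_CUBIC)
cv2.imwrite("pics/c5a.png",A);cv2.imwrite("pics/c5b.png",B)
E
```

```text
t 6.1667 pos [561.8  30.1 303. ] F [ 0.6  0.7 -0.9] M [-0.    0.01 -0.05] op 10.7
shift cm [-0.19  0.24 -0.2 ] turn [-0.5  -0.06  0.36]
```

View pics/c5a.png

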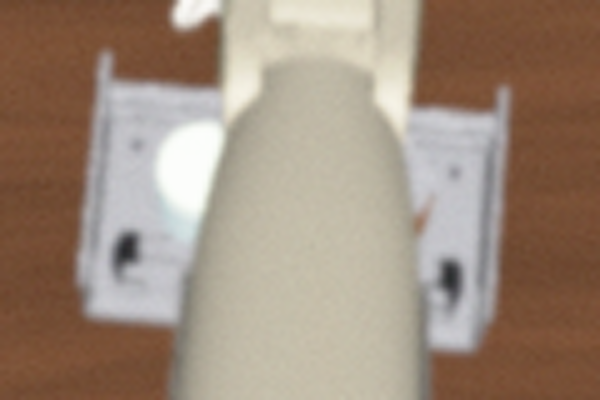

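View pics/c5b.png

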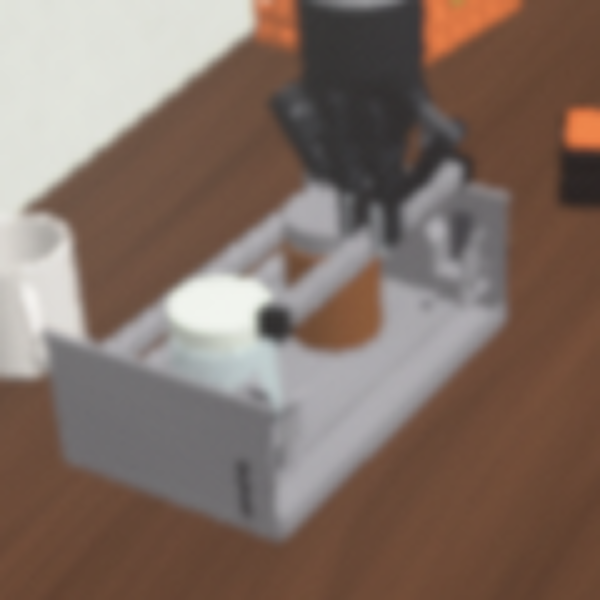

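The top crop shows the left cap at about (128,245) and the right cap at about (451,272), each just over its dark clip. The side crop shows the level rail above the bracket line, with its near cap at (273,321). I'll compare these with predictions.

```bash
cat > pred.py <<'E'
from h import *
p=sensors.observe()["eef_pos"]; c=p-[0,0,168.8]; w=-.102; ax=np.array([-np.sin(w),np.cos(w),0]); ax2=ax
r=np.array([625.3,22,0]); fr=np.array([np.cos(w),np.sin(w),0])
print("rail off in rack frame (x,y):",((c-r)@fr+62).round(1),((c-r)@ax).round(1),"z",c[2].round(1))
O=dict(top=(220,105,5),side=(165,110,5))
for n in O:
    u0,v0,k=O[n]; f=lambda P:((proj(n,P)-[u0,v0]+.5)*k-.5).round(0)
    for nm,s in(("L",1),("R",-1)):
        print(n,nm,"end",f(c+s*120*ax),"cap mid",f(c+s*112*ax),"cliptop",f(r-62*fr+s*123.5*ax+[0,0,93]),"clipnose",f(r-62*fr+s*116.5*ax+[0,0,73.5]),"corner",f(r-85*fr+s*145*ax))
E
python3 pred.py
python3 - <<'E'
from h import *
a=imaging.grab_frame("top").astype(int); g=a.max(2)
o=cv2.imread("pics/top0.png").max(2)
for nm,sl in(("L",(slice(146,164),slice(236,252))),("R",(slice(152,172),slice(304,317)))):
    print(nm);print(g[sl]);print("before");print(o[sl])
E
```

```text
rail off in rack frame (x,y): -2.1 1.7 z 134.1
top L end [116. 245.] cap mid [128. 246.] cliptop [116. 258.] clipnose [127. 267.] corner [ 89. 319.]
top R end [462. 274.] cap mid [450. 273.] cliptop [463. 287.] clipnose [451. 293.] corner [477. 352.]
side L end [259. 331.] cap mid [267. 325.] cliptop [260. 390.] clipnose [269. 410.] corner [282. 542.]
side R end [461. 162.] cap mid [455. 167.] cliptop [462. 211.] clipnose [457. 240.] corner [505. 318.]
L
[[132 162 162 156 172 193 200 204 203 205 205 206 200 201 201 202]
 [143 172 168 159 176 195 202 202 202 201 203 203 202 202 202 201]
 [142 172 165 153 177 195 200 204 202 202 202 199 201 201 202 204]
 [141 168 159 156 181 201 203 201 199 199 200 203 201 203 202 202]
 [141 164 156 155 186 201 204 196 189 183 185 190 197 201 204 204]
 [143 165 155 157 188 203 198 183 155 142 144 158 181 194 197 198]
 [147 166 154 161 191 200 188 153 108  87  98 129 168 185 191 191]
 [153 166 155 163 191 195 175 125  78  58  74 122 173 189 195 194]
 [159 171 159 171 192 191 157 104  58  51  69 125 176 195 200 202]
 [169 174 169 177 196 188 143  90  55 
[... 3290 characters left out ...]
98 198 199 193 184 191 200 188 160 138]
 [196 189 183 188 185 182 169 151 169 188 188 158 140]
 [195 186 182 180 175 162 135 122 154 187 189 160 144]
 [197 193 194 189 184 159 116 109 150 185 190 162 144]
 [199 201 201 198 191 158 115 115 154 190 192 166 156]
 [201 202 202 203 190 156 115 128 168 190 193 173 161]
 [199 193 192 191 178 150 125 149 186 193 190 176 163]
 [188 180 182 180 169 150 142 170 194 196 188 174 162]
 [190 184 183 183 177 165 163 186 200 197 187 169 158]
 [192 182 186 186 183 177 181 197 202 197 178 163 153]
 [197 196 196 195 193 190 193 198 201 193 181 159 146]
 [205 203 205 204 203 198 200 202 198 192 172 150 140]
 [205 207 207 208 207 205 205 205 205 192 169 143 133]]
```

The caps match the robot's own prediction to within 0.2 px. The dark clips sit about 0.6 px to the left of my model, so the rack is about 1.5 mm further to +y than fitted. My target is (564.7, 29.5). I'll correct to that and lower to just above the earliest possible contact.

>>> servo_tool:
  moves:
    - [[255,0.05,0.3,0.6,-0.5,0,0.2],[255,0,0,0.8,0,0,0],[255,0,0,0.8,0,0,0],[255,0,0,0.4,0,0,0],[255,0,0,0,0,0,0],[255,0,0,0,0,0,0]]

```text
time: 6.82
eef_pos: [564.5, 32.3, 272.9]
orientation: [0.74, 0.672, 0.0, -0.001]
ft_force: [0.3, 0.6, -0.8]
opening: 11.1
```

```bash
python3 go.py 564.7 29.5 272 -0.104
```

```text
t 6.8167 pos [564.5  32.3 272.9] F [ 0.3  0.6 -0.8] M [ 0.01 -0.03  0.03] op 11.1
shift cm [-0.27  0.05  0.09] turn [-0.06 -0.07  0.46]
```

>>> servo_tool:
  moves:
    - [[255,-0.28,0.05,0,0,0,0.4],[255,0,0,0,0,0,0],[255,0,0,0,0,0,0]]

```text
time: 7.07
eef_pos: [564.7, 29.0, 272.7]
orientation: [0.743, 0.669, -0.0, -0.001]
ft_force: [-0.4, 0.3, -1.8]
opening: 11.4
```

```bash
python3 go.py 564.7 29.5 272 -0.104
```

```text
t 7.0667 pos [564.7  29.  272.7] F [-0.4  0.3 -1.8] M [-0.01 -0.02 -0.03] op 11.4
shift cm [ 0.05 -0.    0.07] turn [-0.11 -0.06  0.  ]
```

>>> servo_tool:
  moves:
    - [[255,0,0,0.2,0,0,0],[255,0,0,0.2,0,0,0],[255,0,0,0.2,0,0,0],[255,0,0,0.2,0,0,0],[255,0,0,0,0,0,0]]

```text
time: 7.48
eef_pos: [565.2, 28.6, 265.0]
orientation: [0.743, 0.669, 0.001, -0.0]
ft_force: [-0.7, -0.2, -1.7]
opening: 10.8
```

```bash
python3 go.py 564.7 29.5 264 -0.104
```

```text
t 7.4833 pos [565.2  28.6 265. ] F [-0.7 -0.2 -1.7] M [-0.02  0.02  0.03] op 10.8
shift cm [ 0.08 -0.06  0.1 ] turn [ 0.02 -0.06 -0.03]
```

>>> servo_tool:
  moves:
    - [[255,0.1,0,0.2,0,0,0],[255,0,0,0.2,0,0,0],[255,0,0,0.2,0,0,0],[255,0,0,0,0,0,0],[255,0,0,0,0,0,0]]

```text
time: 7.9
eef_pos: [565.2, 29.8, 258.0]
orientation: [0.743, 0.669, 0.0, -0.0]
ft_force: [-0.0, -0.8, -0.8]
opening: 10.7
```

```bash
python3 go.py 564.7 29.5 256 -0.104
```

```text
t 7.9 pos [565.2  29.8 258. ] F [-0.  -0.8 -0.8] M [-0.07  0.01  0.  ] op 10.7
shift cm [-0.04 -0.04  0.2 ] turn [-0.   -0.06 -0.02]
```

>>> servo_tool:
  moves:
    - [[255,0,0,0.2,0,0,0],[255,0,0,0.2,0,0,0],[255,0,0,0.1,0,0,0],[255,0,0,0,0,0,0],[255,0,0,0,0,0,0]]

```text
time: 8.32
eef_pos: [565.7, 29.9, 254.5]
orientation: [0.743, 0.669, 0.001, 0.001]
ft_force: [0.3, 0.1, -0.2]
opening: 11.2
```

```bash
python3 go.py 564.7 29.5 250 -0.104
```

```text
t 8.3167 pos [565.7  29.9 254.5] F [ 0.3  0.1 -0.2] M [0.03 0.05 0.02] op 11.2
shift cm [-0.05 -0.1   0.45] turn [ 0.17 -0.07 -0.01]
```

>>> servo_tool:
  moves:
    - [[255,0,-0.1,0.15,0,0,0],[255,0,0,0.15,0,0,0],[255,0,0,0,0,0,0],[255,0,0,0,0,0,0]]

```text
time: 8.65
eef_pos: [565.3, 30.0, 253.0]
orientation: [0.743, 0.669, 0.003, 0.002]
ft_force: [-0.4, 0.2, 0.9]
opening: 11.2
```

```bash
python3 go.py 564.7 29.5 250 -0.104
```

```text
t 8.65 pos [565.3  30.  253. ] F [-0.4  0.2  0.9] M [0.01 0.03 0.02] op 11.2
shift cm [-0.06 -0.06  0.3 ] turn [ 0.37 -0.08 -0.01]
```

>>> servo_tool:
  moves:
    - [[255,-0.05,-0.06,0.2,0.3,0,0],[255,0,0,0.2,0,0,0],[255,0,0,0.1,0,0,0],[255,0,0,0,0,0,0]]

```text
time: 8.98
eef_pos: [565.4, 29.8, 250.9]
orientation: [0.743, 0.67, 0.003, 0.001]
ft_force: [0.9, 0.6, -1.8]
opening: 10.9
```

```bash
python3 go.py 564.7 29.5 240 -0.104
```

```text
t 8.9833 pos [565.4  29.8 250.9] F [ 0.9  0.6 -1.8] M [ 0.06 -0.03  0.01] op 10.9
shift cm [-0.04 -0.07  1.09] turn [ 0.29 -0.16  0.02]
```

>>> servo_tool:
  moves:
    - [[255,-0.05,-0.06,0.2,0.3,-0.1,0],[255,0,0,0.2,0,0,0],[255,0,0,0.2,0,0,0],[255,0,0,0,0,0,0],[255,0,0,0,0,0,0]]

```text
time: 9.4
eef_pos: [565.5, 29.5, 249.0]
orientation: [0.743, 0.67, 0.002, 0.001]
ft_force: [0.4, 0.2, 1.0]
opening: 10.8
```

```bash
python3 go.py 564.7 29.5 240 -0.104
```

```text
t 9.4 pos [565.5  29.5 249. ] F [0.4 0.2 1. ] M [-0.01  0.08  0.01] op 10.8
shift cm [-0.01 -0.08  0.9 ] turn [ 0.25 -0.06  0.05]
```

>>> servo_tool:
  moves:
    - [[255,0,-0.08,0.25,0.2,0,0],[255,0,0,0.25,0,0,0],[255,0,0,0.2,0,0,0],[255,0,0,0.1,0,0,0]]

```text
time: 9.73
eef_pos: [565.4, 29.7, 245.4]
orientation: [0.743, 0.67, 0.003, 0.001]
ft_force: [-3.2, 0.4, 8.2]
opening: 10.9
```

```bash
python3 go.py 564.7 29.5 240 -0.104
```

```text
t 9.7333 pos [565.4  29.7 245.4] F [-3.2  0.4  8.2] M [0.37 0.62 0.  ] op 10.9
shift cm [-0.03 -0.07  0.54] turn [ 0.3  -0.12  0.06]
```

>>> servo_tool:
  moves:
    - [[255,0,-0.15,0.1,0.3,0,0],[255,0,-0.05,0.1,0,0,0],[255,0,0,0.1,0,0,0],[255,0,0,0.1,0,0,0]]

```text
time: 10.07
eef_pos: [565.1, 29.6, 245.1]
orientation: [0.743, 0.67, 0.004, 0.001]
ft_force: [-4.1, -0.5, 12.0]
opening: 10.5
```

```bash
python3 go.py 564.7 29.5 240 -0.104
```

```text
t 10.0667 pos [565.1  29.6 245.1] F [-4.1 -0.5 12. ] M [0.35 0.78 0.1 ] op 10.5
shift cm [-0.02 -0.04  0.51] turn [ 0.38 -0.21  0.05]
```

>>> servo_tool:
  moves:
    - [[255,0,0,-0.2,0,0,0],[255,0,-0.2,-0.2,0.3,-0.2,0],[255,0,-0.1,0,0.2,0,0],[255,0,0,0,0,0,0],[255,0,0,0,0,0,0]]

```text
time: 10.48
eef_pos: [563.2, 30.2, 248.4]
orientation: [0.743, 0.67, 0.001, -0.001]
ft_force: [0.9, 0.7, 2.5]
opening: 11.0
```

```bash
python3 go.py 563.5 29.5 240 -0.104
python3 - <<'E'
from h import *
b=imaging.grab_frame("side")[...,::-1]
cv2.imwrite("pics/c6.png",np.hstack([cv2.resize(b[165:225,195:265],None,fx=6,fy=6,interpolation=cv2.INTER_CUBIC),cv2.resize(b[130:190,235:295],None,fx=6,fy=6,interpolation=cv2.INTER_CUBIC)]))
E
```

```text
t 10.4833 pos [563.2  30.2 248.4] F [0.9 0.7 2.5] M [ 0.43 -0.21 -0.05] op 11.0
shift cm [-0.07  0.04  0.84] turn [-0.04 -0.16  0.03]
```

View pics/c6.png

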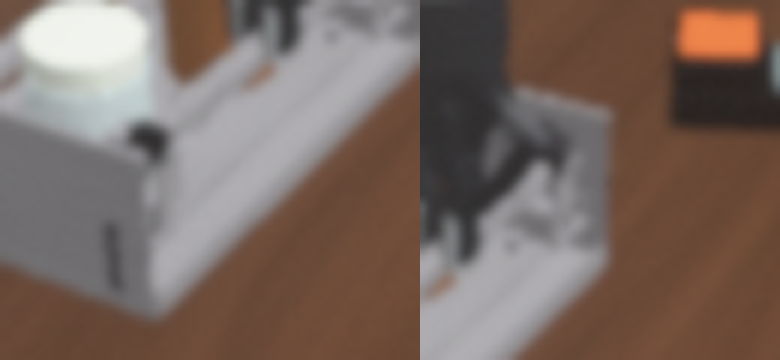

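The view shows the near (L) cap at crop px (148,140) sitting in its bracket mouth, with the far end in line. The moment (0.43 N m at 3.5 N) says only the +y end touches, so I'll shift about 1.5 mm to -y.

>>> servo_tool:
  moves:
    - [[255,-0.15,0.02,0,0,-0.1,0],[255,-0.05,0,0,0,0,0],[255,0,0,0.1,0,0,0],[255,0,0,0.1,0,0,0]]

```text
time: 10.87
eef_pos: [563.1, 28.9, 247.4]
orientation: [0.742, 0.67, 0.001, -0.001]
ft_force: [-1.0, 2.4, 7.9]
opening: 11.4
```

```bash
python3 go.py 563.5 28.5 240 -0.104
```

```text
t 10.8667 pos [563.1  28.9 247.4] F [-1.   2.4  7.9] M [ 0.57  0.23 -0.02] op 11.4
shift cm [-0.03  0.04  0.74] turn [-0.02 -0.19  0.08]
```

>>> servo_tool:
  moves:
    - [[255,0.05,0.02,0.12,0,-0.1,0],[255,0,0,0.12,0,0,0],[255,0,0,0.12,0,0,0],[255,0,0,0.12,0,0,0]]

```text
time: 11.2
eef_pos: [563.2, 29.4, 246.0]
orientation: [0.742, 0.67, 0.001, 0.001]
ft_force: [-1.3, 1.0, 9.6]
opening: 11.1
```

```bash
python3 go.py 563.5 29 240 -0.104
```

```text
t 11.2 pos [563.2  29.4 246. ] F [-1.3  1.   9.6] M [0.64 0.35 0.03] op 11.1
shift cm [-0.03  0.03  0.6 ] turn [ 0.13 -0.03  0.12]
```

>>> servo_tool:
  moves:
    - [[255,-0.04,0,0.16,0.1,0,0],[255,0,0,0.16,0,0,0],[255,0,0,0.16,0,0,0],[255,0,0,0.16,0,0,0],[255,0,0,0.16,0,0,0]]

```text
time: 11.62
eef_pos: [563.2, 29.0, 242.3]
orientation: [0.742, 0.67, 0.002, 0.002]
ft_force: [-1.1, 1.8, 5.6]
opening: 11.0
```

```bash
python3 go.py 563.5 29 240 -0.104
```

```text
t 11.6167 pos [563.2  29.  242.3] F [-1.1  1.8  5.6] M [ 0.31  0.13 -0.04] op 11.0
shift cm [0.01 0.03 0.23] turn [0.28 0.01 0.16]
```

>>> servo_tool:
  moves:
    - [[255,0,0.02,0.16,0.2,0,0.1],[255,0,0,0.16,0,0,0],[255,0,0,0.16,0,0,0],[255,0,0,0.16,0,0,0],[255,0,0,0.16,0,0,0]]

```text
time: 12.03
eef_pos: [563.6, 29.3, 235.9]
orientation: [0.742, 0.67, 0.001, 0.002]
ft_force: [1.0, 5.6, 2.5]
opening: 10.9
```

```bash
python3 go.py 563.5 29 240 -0.104
```

```text
t 12.0333 pos [563.6  29.3 235.9] F [1.  5.6 2.5] M [ 0.84 -0.17  0.05] op 10.9
shift cm [-0.03 -0.01 -0.41] turn [0.23 0.11 0.14]
```

>>> servo_tool:
  moves:
    - [[255,0.06,0,0.16,0.2,0.1,0.1],[255,0,0,0.16,0,0,0],[255,0,0,0.16,0,0,0],[255,0,0,0.16,0,0,0]]

```text
time: 12.37
eef_pos: [563.0, 30.2, 230.5]
orientation: [0.742, 0.67, -0.001, 0.0]
ft_force: [-6.9, 3.3, 22.4]
opening: 10.5
```

```bash
python3 go.py 563.5 29 225 -0.104
```

```text
t 12.3667 pos [563.   30.2 230.5] F [-6.9  3.3 22.4] M [ 0.62  1.39 -0.01] op 10.5
shift cm [-0.11  0.06  0.55] turn [-0.03  0.08  0.1 ]
```

>>> servo_tool:
  moves:
    - [[255,0.0,-0.08,0,0,0,0],[255,0,0,0,0,0,0],[255,0,0,0,0,0,0]]

```text
time: 12.62
eef_pos: [562.6, 29.5, 230.7]
orientation: [0.743, 0.67, -0.001, 0.002]
ft_force: [1.3, 0.1, -1.0]
opening: 11.0
```

```bash
python3 go.py 563.5 29 225 -0.104
python3 - <<'E'
from h import *
b=imaging.grab_frame("side")[...,::-1]
cv2.imwrite("pics/c7.png",np.hstack([cv2.resize(b[165:225,195:265],None,fx=6,fy=6,interpolation=cv2.INTER_CUBIC),cv2.resize(b[130:190,235:295],None,fx=6,fy=6,interpolation=cv2.INTER_CUBIC)]))
E
```

```text
t 12.6167 pos [562.6  29.5 230.7] F [ 1.3  0.1 -1. ] M [ 0.09 -0.32  0.  ] op 11.0
shift cm [-0.04  0.1   0.57] turn [0.07 0.21 0.06]
```

View pics/c7.png

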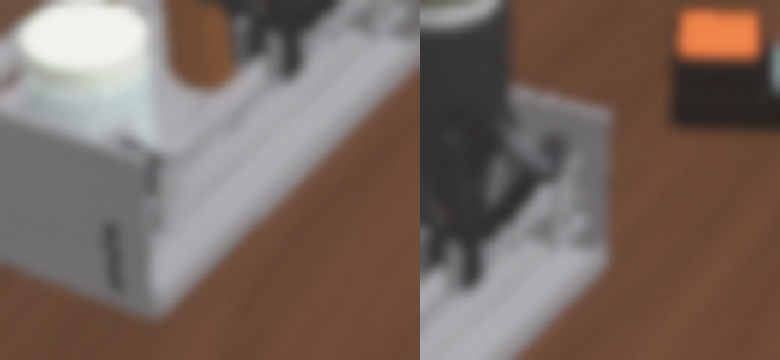

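The rail is now low between the guide walls, with the L cap under the clip at about (150,165), and the force is zero at z 230.7. I'll press again to see if it is stiff (on the ledge).

>>> servo_tool:
  moves:
    - [[255,0,0,0.12,0,0.1,0],[255,0,0,0.18,0,0,0],[255,0,0,0.18,0,0,0]]

```text
time: 12.92
eef_pos: [562.4, 29.2, 230.5]
orientation: [0.743, 0.67, 0.0, 0.002]
ft_force: [-3.9, 1.8, 16.3]
opening: 11.0
```

```bash
python3 go.py 563 29.5 230 -0.104
```

```text
t 12.9167 pos [562.4  29.2 230.5] F [-3.9  1.8 16.3] M [ 0.28  0.96 -0.06] op 11.0
shift cm [0.04 0.06 0.05] turn [0.15 0.13 0.05]
```

It is stiff and balanced: 17 N moves it only 0.2 mm, with no moment left over. Next is a gentle pull test.

>>> servo_tool:
  moves:
    - [[255,0,0,0,0,0,0],[255,0,0,-0.05,0,0,0],[255,0,0,-0.06,0,0,0],[255,0,0,-0.06,0,0,0]]

```text
time: 13.25
eef_pos: [562.3, 29.1, 231.4]
orientation: [0.743, 0.67, 0.0, 0.001]
ft_force: [3.8, 1.8, -4.0]
opening: 11.3
```

```bash
python3 go.py 563 29.5 230 -0.104
```

```text
t 13.25 pos [562.3  29.1 231.4] F [ 3.8  1.8 -4. ] M [ 0.27 -0.54  0.06] op 11.3
shift cm [0.05 0.06 0.14] turn [0.12 0.1  0.05]
```

>>> servo_tool:
  moves:
    - [[255,0,0.03,-0.06,0,0,0],[255,0,0,-0.06,0,0,0],[255,0,0,-0.06,0,0,0],[255,0,0,-0.06,0,0,0]]

```text
time: 13.58
eef_pos: [562.7, 29.0, 232.1]
orientation: [0.743, 0.67, -0.001, 0.0]
ft_force: [2.6, 1.0, -3.8]
opening: 11.0
```

```bash
python3 go.py 563 29.5 230 -0.104
```

```text
t 13.5833 pos [562.7  29.  232.1] F [ 2.6  1.  -3.8] M [ 0.24 -0.58  0.05] op 11.0
shift cm [0.05 0.02 0.21] turn [-0.    0.08  0.04]
```

The clips hold it: the pull meets resistance 1.5 mm above the ledge. I'll press it home again (about 20 N), relax, then open.

>>> servo_tool:
  moves:
    - [[255,0,0,0.12,0,0,0],[255,0,0,0.16,0,0,0],[255,0,0,0.2,0,0,0],[255,0,0,0.2,0,0,0]]

```text
time: 13.92
eef_pos: [562.4, 29.1, 230.5]
orientation: [0.743, 0.67, -0.0, 0.001]
ft_force: [-3.7, 1.3, 13.0]
opening: 10.9
```

```bash
python3 go.py 563 29.5 230 -0.104
```

```text
t 13.9167 pos [562.4  29.1 230.5] F [-3.7  1.3 13. ] M [ 0.19  0.79 -0.  ] op 10.9
shift cm [0.04 0.05 0.05] turn [0.12 0.12 0.05]
```

>>> servo_tool:
  moves:
    - [[255,0,0,0.2,0,0,0],[255,0,0,0.2,0,0,0],[255,0,0,0.04,0,0,0],[120,0,0,0,0,0,0],[120,0,0,0,0,0,0],[120,0,0,0,0,0,0],[120,0,0,0,0,0,0]]

```text
time: 14.5
eef_pos: [560.7, 28.9, 231.0]
orientation: [0.743, 0.67, -0.001, 0.003]
ft_force: [-0.1, -0.1, -0.3]
opening: 45.5
```

```bash
python3 go.py 563 29.5 310 -0.104
```

```text
t 14.5 pos [560.7  28.9 231. ] F [-0.1 -0.1 -0.3] M [0.02 0.07 0.01] op 45.5
shift cm [ 0.04  0.24 -7.9 ] turn [0.16 0.27 0.03]
```

>>> servo_tool:
  moves:
    - [[120,0,0.1,-0.5,0,0,0],[120,0,0,-1.5,0,0,0],[120,0,0,-2,0,0,0],[120,0,0,-3,0,0,0],[120,0,0,-3,0,0,0],[120,0,0,-3,0,0,0],[120,2,-2,-2,0,0,0],[120,3,-2,0,0,0,0],[120,3,-2,0,0,0,0],[120,3,-2,0,0,0,0],[120,3,-2,0,0,0,0],[120,3,-2,0,0,0,0]]

```text
time: 15.5
eef_pos: [460.6, 211.0, 388.9]
orientation: [0.748, 0.664, -0.002, 0.002]
ft_force: [0.8, 0.3, -0.1]
opening: 45.2
```

>>> servo_tool:
  moves:
    - [[120,3,-2,0,0,0,0],[120,3,-2,0,0,0,0],[120,3,-2,0,0,0,0],[120,3,0,0,0,0,0],[120,3,0,0,0,0,0],[120,0,0,0,0,0,0]]

```text
time: 16.0
eef_pos: [410.7, 377.9, 390.7]
orientation: [0.746, 0.666, -0.001, 0.002]
ft_force: [0.4, -0.1, 0.2]
opening: 45.1
```

Run:
```python
from h import *
s=sensors.observe(); print(s["time"],s["eef_pos"].round(1),s["ft_force"].round(1))
a=imaging.grab_frame("top")[...,::-1]; b=imaging.grab_frame("side")[...,::-1]
cv2.imwrite("pics/top8.png",a);cv2.imwrite("pics/side8.png",b)
A=cv2.resize(a[110:180,225:335],None,fx=5,fy=5,interpolation=cv2.INTER_CUBIC)
B=cv2.resize(b[130:225,170:280],None,fx=5,fy=5,interpolation=cv2.INTER_CUBIC)
h=600; im=np.zeros((590,800,3),np.uint8); A=cv2.resize(A,(400,254)); B=cv2.resize(B,(400,345))
Ar=cv2.resize(a[148:170,235:325],None,fx=4.4,fy=4.4,interpolation=cv2.INTER_CUBIC)
im[:254,:400]=A; im[245+9:254+345-9-0,:400]=B[:336]; 
im[:300,400:]=cv2.resize(b[165:210,200:260],(400,300),interpolation=cv2.INTER_CUBIC)
im[300:590,400:]=cv2.resize(b[140:183,235:294],(400,290),interpolation=cv2.INTER_CUBIC)
cv2.imwrite("pics/c8.png",im)
```

```text
16.0 [410.7 377.9 390.7] [ 0.4 -0.1  0.2]
```

View pics/c8.png

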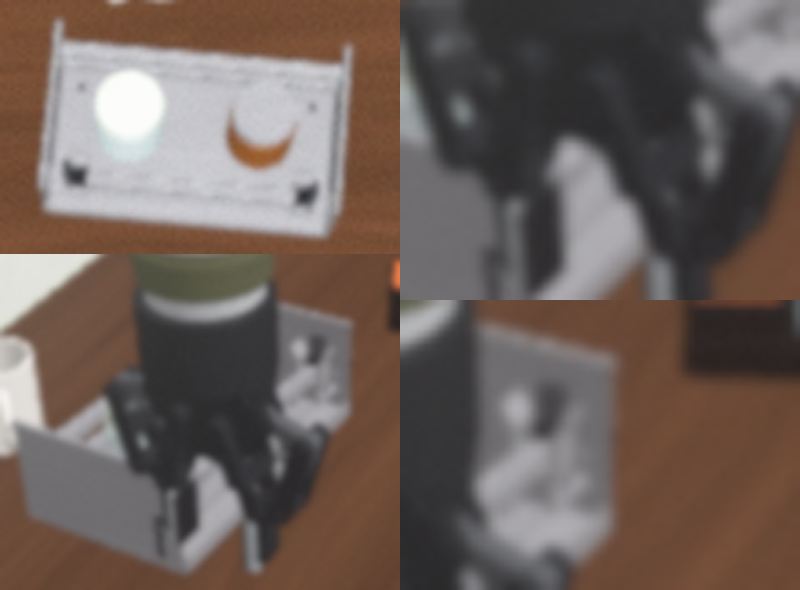

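The top crop shows both dark caps in the brackets at (76,175) and (305,195), with the jars in place. The gripper blocks the side view, so I'll move it clear for one last look.

>>> servo_tool:
  moves:
    - [[120,0,-2,0,0,0,0],[120,0,-3,0,0,0,0],[120,0,-3,0,0,0,0],[120,0,-3,0,0,0,0],[120,0,-3,0,0,0,0],[120,0,-3,0,0,0,0],[120,0,-2,0,0,0,0],[120,0,0,0,0,0,0]]

```text
time: 16.77
eef_pos: [218.9, 388.0, 388.8]
orientation: [0.752, 0.659, -0.005, 0.005]
ft_force: [-0.7, -0.7, 0.3]
opening: 45.1
```

Run:
```python
from h import *
s=sensors.observe(); print(s["time"],s["eef_pos"].round(1),s["ft_force"].round(1))
a=cv2.imread("pics/top8.png"); b=imaging.grab_frame("side")[...,::-1]; cv2.imwrite("pics/side9.png",b)
o=cv2.imread("pics/side0.png")
im=np.zeros((600,800,3),np.uint8); R=lambda x,w,h:cv2.resize(x,(w,h),interpolation=cv2.INTER_CUBIC)
im[:300,:400]=R(b[130:220,170:290],400,300)
im[:300,400:]=R(b[165:210,200:260],400,300)
im[300:,400:]=R(b[140:185,235:295],400,300)
im[300:,:400]=R(a[145:175,235:275],400,300)
cv2.imwrite("pics/c9.png",im)
w=-.102; ax=np.array([-np.sin(w),np.cos(w),0]); c=np.array([564,29.3,0])
for z in (50,56,62,68): 
  for s in(1,-1): print(z,s,"side",proj("side",c+s*111*ax+[0,0,z]).round(1),"top",proj("top",c+s*112*ax+[0,0,z]).round(1))
```

```text
16.7667 [218.9 388.  388.8] [-0.7 -0.7  0.3]
50 1 side [219.6 197.1] top [246.1 159.6]
50 -1 side [255.1 164.3] top [307.6 164.7]
56 1 side [219.4 195.6] top [246.1 159.2]
56 -1 side [255.1 162.8] top [307.7 164.3]
62 1 side [219.3 194. ] top [246.  158.8]
62 -1 side [255.1 161.3] top [307.9 163.9]
68 1 side [219.2 192.4] top [246.  158.3]
68 -1 side [255.1 159.8] top [308.  163.4]
```

View pics/c9.png

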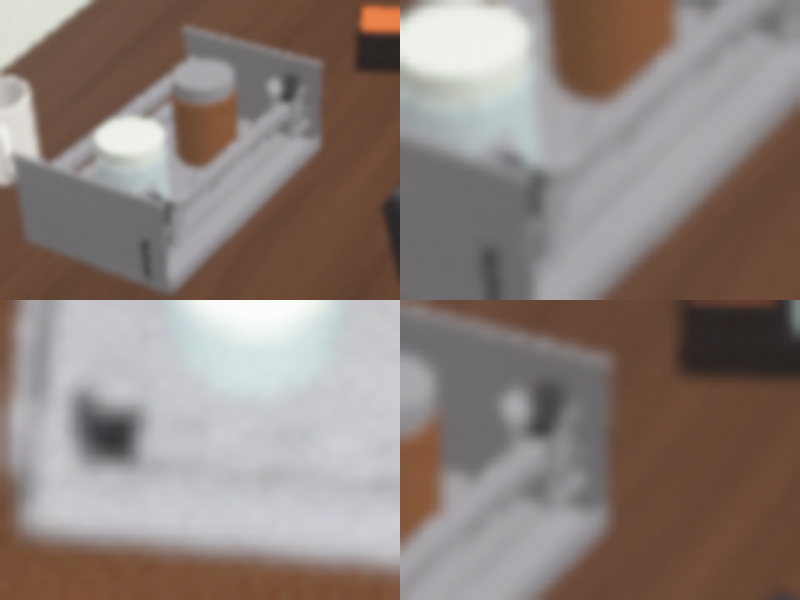

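The last view shows the rail lying in both brackets, parallel to the tray edge, with the jars and reader undisturbed. I'll check numerically that it is level by differencing against the first side picture.

Run:
```python
from h import *
w=-.102; ax=np.array([-np.sin(w),np.cos(w),0]); c=np.array([564,29.3,61.7])
d=np.abs(cv2.imread("pics/side9.png").astype(float)-cv2.imread("pics/side0.png")).sum(2)
P=np.array([np.r_[proj("side",c+t*ax),t] for t in np.arange(-118,119,1)])
for u in range(219,258,3):
    t=np.interp(u,P[::-1,0],P[::-1,2]); v=np.interp(u,P[::-1,0],P[::-1,1]); v0=int(v)-10
    col=d[v0:v0+21,u-1:u+2].mean(1); print(u,"t",round(t),"pred v",round(v,1),"rows from",v0,col.astype(int))
```

```text
219 t 113 pred v 194.4 rows from 184 [15 14 14 13  7 17 63 80 60 42 51 68 68 47 17  4  9  9  8 10  9]
222 t 96 pred v 191.6 rows from 181 [12 14 11 13 13 13 14 13 10 28 45 34 20 19 22 21 17 10  7 11 10]
225 t 80 pred v 188.9 rows from 178 [ 7 10  9 12 11  7  7  6  6  4  7 12 23 27 18  4  7 10 13  9 12]
228 t 62 pred v 186.1 rows from 176 [ 6  6  6  7  7  4  3  5  6  9 15 26 37 37 28 14  6  9 12 12 12]
231 t 45 pred v 183.4 rows from 173 [ 6  5  4  7 15 34 56 52 29 10  5 19 33 38 33 18  6  8 12 12 12]
234 t 27 pred v 180.6 rows from 170 [  6   7   6   7  11  25  62 114 160 143  73  21  19  40  51  44  25  11
   6  11  12]
237 t 9 pred v 177.9 rows from 167 [  5   7   6   9  10  21  54 102 154 189 196 150  71  19  31  28  14   9
   8  10  12]
240 t -10 pred v 175.2 rows from 165 [  7   7   8  10   9  15  44  99 153 171 155 115  66  20   6  10   7   8
  12  14  11]
243 t -29 pred v 172.4 rows from 162 [ 8  8  7  9  9  7  8 10 19 26 31 27 24 21 16  9  4  8 13 10 11]
246 t -49 pred v 169.7 rows from 159 [ 6  9  7  8  9 14 32 40 30 15 12 12 17 27 42 38 19  7  7  9  9]
249 t -69 pred v 166.9 rows from 156 [  9   8   7   8   8  12  24  56 107 150 153 103  33   3   9  17  15  10
   8  10  10]
252 t -89 pred v 164.2 rows from 154 [ 12  11  13   9   9  16   9  26  49  66  93 123 127  95  43  10   9  13
  11  11  12]
255 t -110 pred v 161.5 rows from 151 [ 6  5  7  7  6  5  7 35 43 29 82 61 12 12 23 33 27 14 10 10 13]
```

The image comparison agrees to about 1 px but cannot rule out a slight tilt. I have plenty of time, so I'll check by touch, pressing gently with closed fingertips on the tube near each end and comparing the heights.

>>> servo_tool:
  moves:
    - [[255,0,3,0,0,0,0],[255,0,3,0,0,0,0],[255,-1,4,0,0,0,0],[255,-3,4,0,0,0,0],[255,-3,4,0,0,0,0],[255,-3,4,0,0,0,0],[255,-3,4,0,0,0,0],[255,-3,3,0,0,0,0],[255,-3,2,0,0,0,0],[255,-3,1,0,0,0,0],[255,-3,0,0,0,0,0],[255,0,0,0,0,0,0]]
  force: 40

```text
time: 17.82
eef_pos: [493.1, 103.5, 393.2]
orientation: [0.757, 0.653, -0.002, 0.01]
ft_force: [0.1, -0.2, 0.0]
opening: -0.4
```

```bash
python3 go.py 571 109 260 -0.104
```

```text
t 17.8167 pos [493.1 103.5 393.2] F [ 0.1 -0.2  0. ] M [ 0.02 -0.01 -0.  ] op -0.4
shift cm [ 1.9   7.45 13.39] turn [ 0.72  0.89 -2.48]
```

>>> servo_tool:
  moves:
    - [[255,0.4,2,1.5,0.7,0.9,-2.4],[255,0.5,2,3,0,0,0],[255,0.3,2,3,0,0,0],[255,0.3,1.2,3,0,0,0],[255,0,0,1.5,0,0,0],[255,0,0,0,0,0,0],[255,0,0,0,0,0,0]]

```text
time: 18.4
eef_pos: [575.5, 93.2, 271.3]
orientation: [0.75, 0.661, 0.002, 0.004]
ft_force: [1.0, 1.0, 1.2]
opening: 0.0
```

```bash
python3 go.py 571 109 250 -0.104
```

```text
t 18.4 pos [575.5  93.2 271.3] F [1.  1.  1.2] M [ 0.01  0.02 -0.01] op 0.0
shift cm [ 1.51 -0.67  2.12] turn [ 0.49  0.07 -1.28]
```

>>> servo_tool:
  moves:
    - [[255,1.0,-0.5,0.5,0.5,0,-1.2],[255,0.4,-0.2,0.5,0,0,0],[255,0,0,0.4,0,0,0],[255,0,0,0,0,0,0],[255,0,0,0,0,0,0]]

```text
time: 18.82
eef_pos: [570.4, 108.4, 260.5]
orientation: [0.743, 0.669, 0.001, 0.002]
ft_force: [0.1, 0.1, 0.7]
opening: -0.2
```

```bash
python3 go.py 571 109 245 -0.104
```

```text
t 18.8167 pos [570.4 108.4 260.5] F [0.1 0.1 0.7] M [ 0.01 -0.01 -0.02] op -0.2
shift cm [0.07 0.05 1.55] turn [ 0.24  0.03 -0.01]
```

Next I descend gently: first to about 250, then small 1.2 mm rows until it stops.

>>> servo_tool:
  moves:
    - [[255,0.05,0.05,0.4,0.2,0,0],[255,0,0,0.3,0,0,0],[255,0,0,0.2,0,0,0],[255,0,0,0.15,0,0,0],[255,0,0,0.12,0,0,0],[255,0,0,0.12,0,0,0],[255,0,0,0.12,0,0,0],[255,0,0,0.12,0,0,0]]

```text
time: 19.48
eef_pos: [571.4, 109.4, 246.2]
orientation: [0.743, 0.67, 0.002, 0.002]
ft_force: [0.1, 0.5, -0.5]
opening: 0.2
```

```bash
python3 go.py 571 109 245 -0.104
```

```text
t 19.4833 pos [571.4 109.4 246.2] F [ 0.1  0.5 -0.5] M [-0.   -0.03 -0.03] op 0.2
shift cm [-0.04 -0.04  0.12] turn [0.27 0.   0.04]
```

>>> servo_tool:
  moves:
    - [[255,0,-0.04,0.1,0.2,0,0],[255,0,0,0.1,0,0,0],[255,0,0,0.1,0,0,0],[255,0,0,0.1,0,0,0],[255,0,0,0.1,0,0,0],[255,0,0,0.1,0,0,0]]

```text
time: 19.98
eef_pos: [570.9, 109.3, 242.3]
orientation: [0.743, 0.67, 0.001, 0.001]
ft_force: [-3.0, 0.2, 8.1]
opening: 0.2
```

```bash
python3 go.py 571 109 245 -0.104
```

```text
t 19.9833 pos [570.9 109.3 242.3] F [-3.   0.2  8.1] M [-0.04  0.59  0.02] op 0.2
shift cm [-0.03  0.02 -0.27] turn [0.1  0.   0.03]
```

Contact is at 242.3, as predicted for the home height. I'll press a little more, then lift and do the other end.

>>> servo_tool:
  moves:
    - [[255,0,0,0.14,0,0,0],[255,0,0,0.16,0,0,0],[255,0,0,0.16,0,0,0]]

```text
time: 20.23
eef_pos: [570.5, 109.3, 242.2]
orientation: [0.743, 0.67, 0.001, 0.002]
ft_force: [-4.6, 0.2, 10.8]
opening: 0.4
```

>>> servo_tool:
  moves:
    - [[255,0,0,-0.5,0,0,0],[255,0,0,-2,0,0,0],[255,-2,0,-1.5,0,0,0],[255,-3,0,0,0,0,0],[255,-3,0,0,0,0,0],[255,-3,0,0,0,0,0],[255,-3,0,0,0,0,0],[255,-1.5,0,0,0,0,0],[255,0,0,0,0,0,0],[255,0,0,0,0,0,0]]

```text
time: 21.07
eef_pos: [555.2, -50.0, 287.3]
orientation: [0.741, 0.671, 0.003, 0.004]
ft_force: [-0.1, -0.3, 0.3]
opening: -0.1
```

```bash
python3 go.py 555 -50.5 258 -0.104
```

```text
t 21.0667 pos [555.2 -50.  287.3] F [-0.1 -0.3  0.3] M [0.01 0.03 0.02] op -0.1
shift cm [-0.05 -0.04  2.93] turn [0.61 0.03 0.29]
```

>>> servo_tool:
  moves:
    - [[255,0,0,0.8,0.6,0,0.3],[255,0,0,1.0,0,0,0],[255,0,0,0.8,0,0,0],[255,0,0,0.4,0,0,0],[255,0,0,0,0,0,0],[255,0,0,0,0,0,0]]

```text
time: 21.57
eef_pos: [555.1, -45.7, 252.7]
orientation: [0.741, 0.671, -0.001, -0.002]
ft_force: [1.2, 0.1, 0.5]
opening: 0.1
```

```bash
python3 go.py 555 -50.5 246 -0.104
```

```text
t 21.5667 pos [555.1 -45.7 252.7] F [1.2 0.1 0.5] M [-0.04  0.01 -0.01] op 0.1
shift cm [-0.48  0.04  0.67] turn [-0.2  -0.06  0.26]
```

>>> servo_tool:
  moves:
    - [[255,-0.4,0,0.15,-0.2,0,0.2],[255,0,0,0.15,0,0,0],[255,0,0,0.12,0,0,0],[255,0,0,0.12,0,0,0],[255,0,0,0.1,0,0,0],[255,0,0,0.1,0,0,0],[255,0,0,0.1,0,0,0],[255,0,0,0.1,0,0,0]]

```text
time: 22.23
eef_pos: [555.2, -49.4, 243.3]
orientation: [0.742, 0.67, 0.001, 0.0]
ft_force: [-1.4, -0.5, -0.0]
opening: 0.2
```

```bash
python3 go.py 555 -50.5 246 -0.104
```

```text
t 22.2333 pos [555.2 -49.4 243.3] F [-1.4 -0.5 -0. ] M [-0.03  0.01 -0.01] op 0.2
shift cm [-0.11 -0.   -0.27] turn [ 0.12 -0.05  0.11]
```

>>> servo_tool:
  moves:
    - [[255,0,0,0.1,0.1,0,0],[255,0,0,0.1,0,0,0],[255,0,0,0.1,0,0,0],[255,0,0,0.12,0,0,0],[255,0,0,0.12,0,0,0]]

```text
time: 22.65
eef_pos: [555.0, -49.3, 242.2]
orientation: [0.742, 0.67, 0.001, 0.001]
ft_force: [-3.9, -0.1, 9.7]
opening: -0.0
```

```bash
python3 go.py 555 -50.5 246 -0.104
```

```text
t 22.65 pos [555.  -49.3 242.2] F [-3.9 -0.1  9.7] M [0.11 0.7  0.02] op -0.0
shift cm [-0.12  0.01 -0.38] turn [ 0.14 -0.01  0.12]
```

Both ends stop at 242.2, so the rail is level and on both ledges. I'll retreat and hand in.

>>> servo_tool:
  moves:
    - [[255,0,0,-0.5,0,0,0],[255,0,0,-2,0,0,0],[255,0,0,-3,0,0,0],[255,0,0,-3,0,0,0],[255,0,0,-3,0,0,0],[255,0,-2,-1,0,0,0],[255,0,-3,0,0,0,0],[255,0,-3,0,0,0,0],[255,0,-2,0,0,0,0],[255,0,0,0,0,0,0],[255,0,0,0,0,0,0]]

```text
time: 23.57
eef_pos: [452.1, -38.9, 375.4]
orientation: [0.742, 0.67, 0.002, 0.002]
ft_force: [1.0, -0.6, -0.2]
opening: 0.1
```

Run:
```python
from h import *
from workcell import ctrl
s=sensors.observe(); print(s["time"],s["eef_pos"].round(1),s["ft_force"].round(1))
a=imaging.grab_frame("side")[...,::-1].astype(float); b=cv2.imread("pics/side9.png")
print("rail region change vs after release:",np.abs(a-b)[185:205,214:235].mean().round(1))
print(ctrl.sign_off())
```

```text
23.5667 [452.1 -38.9 375.4] [ 1.  -0.6 -0.2]
rail region change vs after release: 2.3
the job is handed in; nothing more can be done
None
```

The 240 mm rail is back on the rack, with both ends snapped in under the clips and resting on the ledges. I released it and handed the job in at about 24 s. The two look-alike rails, measuring about 300 mm and 150 mm, were left alone.

- **Force:** the highest reading while pressing was about 22 N, against the 40 N at which the clips bend. That was read at the end of each move, not continuously.
- **Home height:** the rail stopped hard at about 62 mm (centre line) on three presses. Two of them, taken at the same z, read 13 and 16 N, and the load was balanced between the ends.
- **Clips holding:** a gentle pull, reading about 4 N, met resistance 1.5 mm above the ledges. I then pressed the rail home again before letting go.
- **Level:** after release, fingertip touches near each end gave the same height, 242.2 mm at the tool flange. That matches a fully seated rail.
- **Pictures:** the last views showed both caps in their brackets and the jars and reader where they were.
- **One disagreement:** an image comparison left about 1 px (a few mm) of doubt about tilt, which is why I did the touch check.

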